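# Shut the job-card holder and hold the spring clip open over its edge

### The job

Push the clear cover of the job-card holder fully shut against its board. Then squeeze the orange spring clip open, lift it off the red tray's wall and bring it, jaws down, over the middle of the holder's top edge, so that its wide-open jaws reach down on both sides of board and shut cover together without touching them. Finish while still holding it there, upright, squeezed open and still, so that I can slip another card in; leave the other things on the cart where they are.

Things in the scene. Friction and masses are not known exactly. Their poses are not given: they have to be found in the camera images.
- card_holder: Job-card holder, fixed: grey foot 110 x 160 x 10 mm, upright blue board 4 mm thick, 140 mm wide, top 115 mm above the cart top, paper card on its front. On the left or right. Origin: underside of the foot, below the board's mid-plane. x is square to the board, from front (cover side, towards the robot) to back; y along the board; z up.
- cover (a joint): Hinge of the holder's clear, yellow-framed cover, 4 mm thick, 140 mm wide, 103 mm from hinge to top. Hinge line along holder y, 12 mm above the cart top, 5 mm in front of the board's mid-plane. 0 = shut, upright along the board; grows as it leans out to the front (holder -x); starts at 0.35 to 0.65. Stiff (0.07 N m): stays where left; 1 N along the top edge's arc moves it (the edge rises as it shuts).
- cover_top (a point): Middle of the cover's top edge (moves with the cover; its y axis runs along the edge).
- card_edge (a point): Fixed point in the middle of the holder's top edge, 115 mm above the cart top, half-way through the combined thickness of board and shut cover (9 mm in all: 2 mm behind the board's mid-plane to 7 mm in front). Axes as the holder's.
- tray: Red open steel parts tray, fixed, 140 (x) x 160 (y) x 60 mm tall, walls 4 mm. Origin: centre of its underside. The clip is parked on the middle part of its -x wall (the one towards the robot).
- clip_grip (a point): Grip point of the orange two-handled spring clip (clothes-peg type, about 60 g), midway between its handles, 30 mm above the pivot. Parked upright, jaws down, biting the tray wall, whose top is 55 mm below this point. z up from jaws to handles, y along the pivot and the wall, x the way handles and jaws open. Jaw tips 77 mm below this point, 73 mm when fully open.
- clip_pivot (a point): The clip's pivot pin (5 mm radius, along y), axes as clip_grip. Handles: flat plates 26 mm wide (y), 50 mm long, rising from the pivot to 17 mm above clip_grip, 56 mm over their tops when parked; fully squeezed they are parallel, 20 mm over their outer faces, tops 23 mm above clip_grip. Jaws 30 mm wide (y), below the pivot.
- clip_jaw (a joint): Angle each handle and jaw has turned: 0 = parked (jaws 4 mm apart on the tray wall), 0.36 rad = stop, handles parallel, jaws gaping about 36 mm. Both halves move symmetrically. Full squeeze takes about 8 N at the handle tops, 12 N half-way down; a 25 N grip holds it firmly on the stop. As the handles swing parallel the clip sinks about 6 mm in the fingers. Let go, it springs shut.
- socket_a: Bystander, to be left alone: larger steel socket, 28 mm diameter, 32 mm tall, standing in the red tray.
- socket_b: Bystander, to be left alone: smaller steel socket, 22 mm diameter, 28 mm tall, standing in the red tray.
- wrench: Bystander, to be left alone: steel wrench lying flat between the task's things and the robot.
- screwdriver: Bystander, to be left alone: screwdriver with red handle lying on the left.
- grease: Bystander, to be left alone: blue grease jar, 72 mm diameter, 75 mm tall, on the right.
- cup: Bystander, to be left alone: grey open cup, 68 mm diameter, 60 mm tall, between tray and card holder.
There are look-alikes about, which are no part of the job. Of the things that look like the part that bears clip_grip, the smallest one is meant.

How it is judged:
By the outcome, as a careful person would: the job done as asked, in the order asked, and still so for the second after the job is handed in, while the arm keeps its last pose, push and grip.
It also fails if it takes over 59 s, if anything falls off the work surface, if the arm or the gripper's body presses on something with over 40 N, if the wrist force passes 120 N, or if a joint passes its speed limit or range.

### The arm

A 6-joint arm with a two-finger parallel gripper is mounted at the origin on the work surface. World frame = base frame: x ahead of the robot, y to its left, z up, the work surface at z = 0. Lengths are in m, angles in rad, forces in N, time in s.
With the tool pointing down it reaches from about 0.4 to 0.925 m from the base axis. Payload 12.5 kg.
Tool frame: the origin (TCP) lies between the finger pads; the fingertips stand 22 mm ahead of it and the grasp point (between the pads) lies 3 mm ahead of it; z points along the fingers, y is the direction in which the jaws open and shut (so a half turn about z gives the same grasp; the last joint's range is limited). The gripper opens to 95 mm and grips with 3 to 60 N. Pads are 20 mm wide; open, the fingers measure 119 mm over their backs; the gripper's body (75 mm by 180 mm) begins 59 mm behind the grasp point.
Start: joints at [-1.28, 0.491, 1.559, -0, 1.092, -0.106], TCP at [0.242, -0.576, 0.237] pointing down, gripper open.
Joint ranges: [-3.1, 3.1], [-0.84, 2.19], [0.05, 2.79], [-1.13, 4.28], [0.06, 2.93], [-2.69, 2.69]. Speed limits (rad/s): [2.22, 2.22, 2.79, 3.14, 3.14, 3.14].

### API

Orientations are given as [roll, pitch, yaw] about the fixed x, y, z axes, in that order (R = Rz(yaw) Ry(pitch) Rx(roll)).
In Python, from cell import bot gives the robot as it stands.
- The arm moves only by the tool carry_out, never from a script. Its arguments are lists of equal length, an entry for each row: "jaw": the closure, from 0 (fully open) to 1 (shut); "translation": the shift along the tool's x, y, z in cm, a list of three; "rotation": the turn, a rotation vector about the tool's x, y, z in rad, a list of three. A call has 1 to 20 rows; each row shifts and turns the commanded pose from where the row before left it, along the tool's axes as they then stand; what a row does not reach is not made up. A row lasts 1/10 s, in which the tool goes at most 50 mm and 8.59 degrees, less where a joint would pass 70% of its speed; a pose out of reach is approached as far as the arm can. A call is refused whole if a number of a shift passes 5 or a number of a turn 0.15, either way. A call with a gripper value outside its range is refused whole. The fingers move at their own pace and stop on an object; "force" is the grip in N (left out, the last holds). Time passes only in rows, so rows that do not move let the fingers close. It gives the time, the measured TCP pose, the force and the opening at its end, in the units of the state.
- bot.sense(): the state, without advancing time (a new reading comes with each control period).
- bot.grab_frame(name): name is "scene" or "top"; returns (picture, depth): 400x640x3 uint8, red, green, blue; 400x640 float32, m along the optical axis (not along the pixel's ray), 0 where there is no reading.
- bot.camera_info(name): a dict with "intrinsics" (3x3 intrinsics, pixels), "k1" (the pictures are not rectified: a ray, as slopes to the right and down, at radius r is drawn at 1 + k1 r^2 times it, then the intrinsics apply), "R" (3x3) and "t" (3): a world point X has camera coordinates R X + t. Camera axes: x right, y down, z forward; pixel columns grow to the right and rows downward; lengths in m; the calibration is good to about 2 mm. A picture is of the moment at which its call begins. camera_info takes no time and is no camera call.
- bot.hand_in(): hands the job in, once; it reports no verdict.
The state is a dict: "time_s": time; "joint_positions": joint angles; "joint_velocities": joint speeds; "joint_efforts": joint torques, N m; "ee_pos": TCP position; "eef_rot": TCP orientation; "force": force on the tool from outside, world axes, zero at the start; "torque": the same for the moment, N m; "grip_width": finger opening in m.
Only numpy, scipy, OpenCV 4.12 (cv2) and the standard library are available. Lean on these libraries where they do the work, as an engineer would, in place of code of your own. Each camera call takes 0.05 s, during which the arm holds its last target.

## Working session

There is one attempt and no reset: what is moved stays moved. The work goes in short steps, Python scripts to look and compute and a tool call to move; the robot and the scene stay as the last step left them, time stands still between calls to the robot, and variables do not carry over. Pictures are saved under pics/ and viewed, and the job is handed in when it is done.

Besides the shell and the picture viewer there is one more tool, called after "Emit:" by a JSON object that holds its "op" and its "data". carry_out: Moves the arm, as the interface text tells. Its arguments: {"type":"object","properties":{"jaw":{"type":"array"},"translation":{"type":"array"},"rotation":{"type":"array"},"force":{"type":"number"}},"required":["jaw","translation","rotation"]}

```bash
ls; mkdir -p pics
python3 - <<'E'
from cell import bot
import cv2,numpy as np
print(bot.sense())
for n in("scene","top"):
    p,d=bot.grab_frame(n); i=bot.camera_info(n); print(n,i)
    cv2.imwrite(f"pics/{n}0.png",p[:,:,::-1]); np.savez(f"{n}0.npz",p=p,d=d)
E
```

```text
pics
{'time_s': 0.0, 'joint_positions': array([-1.27961228e+00,  4.91553503e-01,  1.55947093e+00,  1.07717685e-05,
        1.09169970e+00, -1.05584468e-01]), 'joint_velocities': array([ 5.30567514e-04, -1.00344499e-04,  2.71097603e-04, -4.46548751e-04,
        8.91367818e-05, -3.08960936e-04]), 'joint_efforts': array([ 1.19022850e-03, -6.12643147e+01, -2.58180231e+01,  6.93530194e-02,
        4.82251926e-02, -1.10768869e-04]), 'ee_pos': array([ 0.24149075, -0.57621185,  0.2360581 ]), 'eef_rot': array([-3.14046848e+00, -1.28744643e-04,  3.96763471e-01]), 'force': array([ 0.74057071, -0.2907918 , -0.19489593]), 'torque': array([-0.02005792, -0.04718322, -0.00975349]), 'grip_width': 0.09519019499953776}
scene {'intrinsics': array([[416.63362366,   0.        , 324.84394808],
       [  0.        , 416.63362366, 202.08004997],
       [  0.        ,   0.        ,   1.        ]]), 'k1': -0.06490175127248217, 'R': array([[ 0.77470448,  0.63201222,  0.01983758],
       [ 0.43455642, -0.5093539 , -0.74277811],
       [-0.45934049,  0.58405407, -0.66924371]]), 't': array([-0.40676067, -0.18750619,  1.58861486])}
top {'intrinsics': array([[370.85645881,   0.        , 315.53951228],
       [  0.        , 370.85645881, 198.18881392],
       [  0.        ,   0.        ,   1.        ]]), 'k1': -0.03040904934678517, 'R': array([[ 0.01592453, -0.99965624, -0.02082825],
       [-0.99159514, -0.01311432, -0.12871321],
       [ 0.12839581,  0.02270289, -0.99146311]]), 't': array([-0.01153293,  0.55506176,  1.00348602])}
```

View pics/scene0.png

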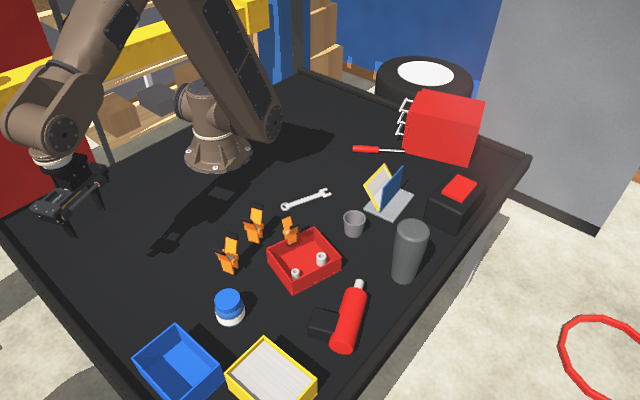

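View pics/top0.png

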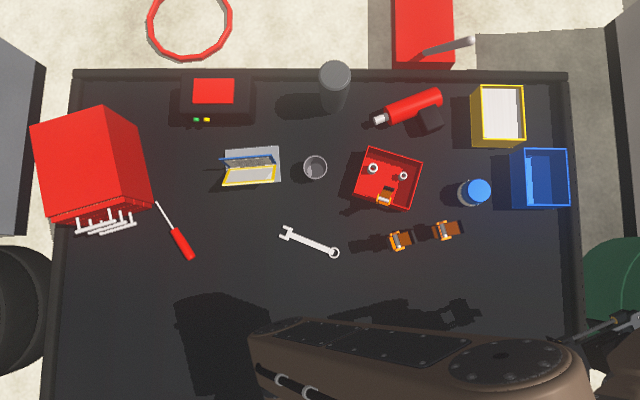

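The scene view shows the holder at about (385,195) with its cover leaning out, the red tray at (303,260), the parked orange clip at (290,230), and two larger look-alike clips at (255,225) and (229,255). In the top view the holder is at (250,167), the tray at (388,178) and the clip at (385,195).

```bash
cat > h.py <<'E'
import numpy as np,cv2
from cell import bot
def cloud(n,d):
    i=bot.camera_info(n);K=i["intrinsics"];h,w=d.shape
    u,v=np.meshgrid(np.arange(w),np.arange(h))
    s=cv2.undistortPoints(np.stack([u,v],-1).reshape(-1,1,2).astype(np.float64),K,np.array([i["k1"],0,0,0,0])).reshape(h,w,2)
    P=np.dstack([s*d[...,None],d]); return (P-i["t"])@i["R"]
def hsv(p): return cv2.cvtColor(p,cv2.COLOR_RGB2HSV)
def proj(n,X):
    i=bot.camera_info(n)
    r,_=cv2.Rodrigues(i["R"]); return cv2.projectPoints(np.asarray(X,float).reshape(-1,1,3),r,np.asarray(i["t"],float),i["intrinsics"],np.array([i["k1"],0,0,0,0]))[0].reshape(-1,2)
E
python3 - <<'E'
from h import *
for n,boxes in(("scene",[(200,190,345,300),(335,150,425,225)]),("top",[(340,130,470,255),(210,135,340,200)])):
    f=np.load(n+"0.npz");p,d=f["p"],f["d"];W=cloud(n,d);H=hsv(p)
    np.save(n+"0_W.npy",W)
    x=W[...,0];y=W[...,1];z=W[...,2];h,s,v=H[...,0],H[...,1],H[...,2]
    roi=(d>0)&(x>.3)&(x<.95)&(abs(y)<.5)&(z<.25)
    print(n,"table z",np.median(z[roi&(v<60)&(abs(z)<.02)]))
    for name,m in(("red",(s>150)&((h<5)|(h>174))),("orange",(s>150)&(h>8)&(h<20)),("yellow",(s>120)&(h>22)&(h<34)),("blue",(s>120)&(h>100)&(h<125))):
        m=(m&roi).astype(np.uint8)
        k,l,st,c=cv2.connectedComponentsWithStats(m)
        for j in range(1,k):
            if st[j,4]>25:
                q=W[l==j]; print(name,st[j],np.percentile(q,[2,50,98],axis=0).round(3).tolist())
    for j,(a,b,c,e) in enumerate(boxes):
        q=p[b:e,a:c,::-1]; f=min(780/q.shape[1],590/q.shape[0]);cv2.imwrite(f"pics/{n}0_{j}.png",cv2.resize(q,None,fx=f,fy=f,interpolation=cv2.INTER_CUBIC))
E
```

```text
scene table z 0.00028048315196734175
red [ 401  108   38   50 1303] [[0.525, 0.467, 0.005], [0.577, 0.484, 0.1], [0.634, 0.499, 0.182]]
red [352 145  27   8 187] [[0.37, 0.337, -0.002], [0.422, 0.372, 0.019], [0.464, 0.427, 0.028]]
red [441 174  36  29 605] [[0.799, 0.222, 0.099], [0.838, 0.273, 0.11], [0.872, 0.348, 0.114]]
red [ 266  226   76   70 2924] [[0.529, -0.297, 0.0], [0.602, -0.202, 0.018], [0.698, -0.112, 0.061]]
red [ 329  287   38   68 1557] [[0.785, -0.361, 0.015], [0.837, -0.297, 0.06], [0.878, -0.21, 0.067]]
orange [243 208  21  36 358] [[0.362, -0.254, -0.002], [0.443, -0.233, 0.057], [0.463, -0.158, 0.111]]
orange [281 216  17  29 289] [[0.464, -0.206, 0.0], [0.551, -0.188, 0.091], [0.57, -0.095, 0.124]]
orange [215 237  24  38 367] [[0.381, -0.376, 0.001], [0.477, -0.358, 0.059], [0.494, -0.296, 0.11]]
yellow [363 164  29  47 154] [[0.579, 0.107, 0.002], [0.596, 0.127, 0.084], [0.65, 0.306, 0.096]]
yellow [252 335  66  65 407] [[0.72, -0.498, 0.029], [0.819, -0.464, 0.077], [0.879, -0.461, 0.083]]
blue [380 165  24  47 406] [[0.646, 0.114, 0.014], [0.654, 0.18, 0.
[... 967 characters left out ...]
orange [431 226   7  12  43] [[0.452, -0.34, -0.002], [0.466, -0.336, 0.026], [0.483, -0.332, 0.042]]
orange [388 230  24  22 246] [[0.415, -0.254, -0.003], [0.443, -0.235, 0.077], [0.468, -0.2, 0.109]]
yellow [481  87   3  50  56] [[0.73, -0.463, 0.076], [0.801, -0.461, 0.078], [0.866, -0.459, 0.082]]
yellow [483 138  16   2  30] [[0.718, -0.499, 0.074], [0.721, -0.482, 0.079], [0.723, -0.461, 0.083]]
yellow [222 165  54  20 214] [[0.586, 0.111, 0.013], [0.617, 0.182, 0.056], [0.653, 0.25, 0.095]]
blue [219 154  54   6  78] [[0.646, 0.115, 0.108], [0.652, 0.185, 0.113], [0.659, 0.251, 0.117]]
blue [462 179  29  26 577] [[0.546, -0.473, 0.043], [0.576, -0.438, 0.073], [0.609, -0.412, 0.077]]
```

View pics/scene0_0.png

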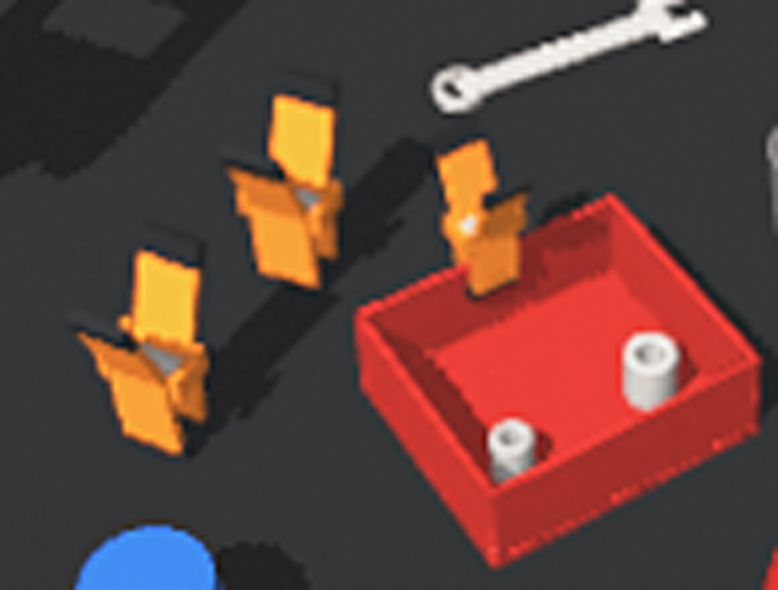

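View pics/scene0_1.png

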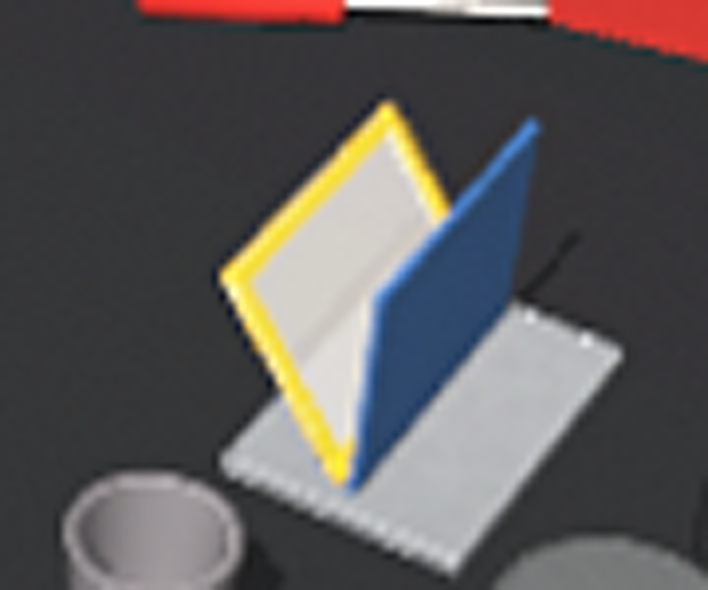

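View pics/top0_0.png

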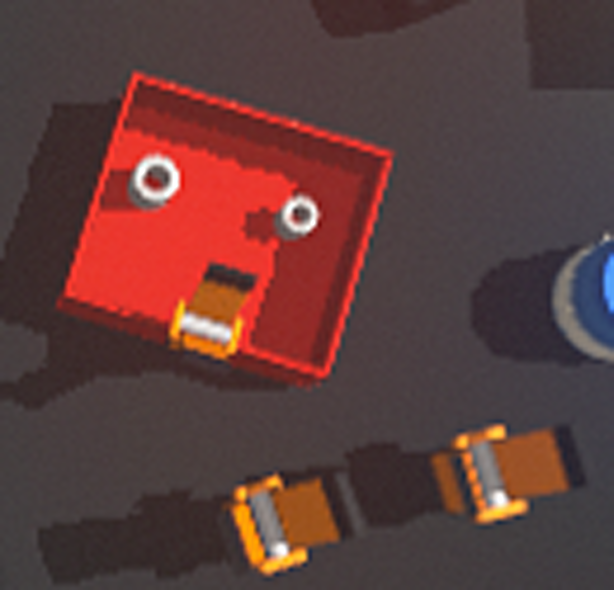

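View pics/top0_1.png

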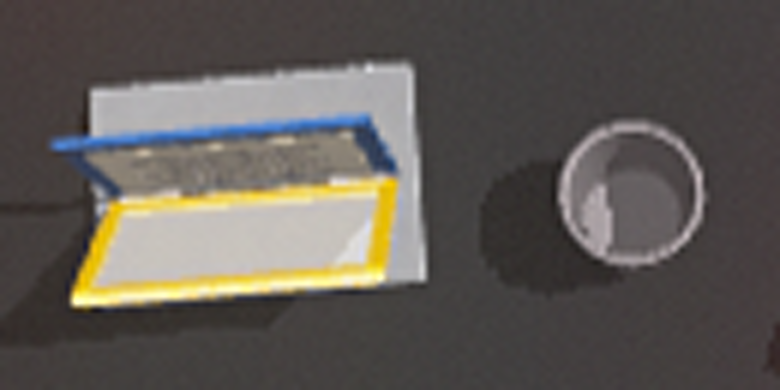

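Run:
```python
from h import *
for n in("scene","top"):
    f=np.load(n+"0.npz");p=f["p"];d=f["d"];W=np.load(n+"0_W.npy");H=hsv(p)
    x,y,z=W[...,0],W[...,1],W[...,2];h,s,v=H[...,0],H[...,1],H[...,2]
    # board
    b=(d>0)&(s>120)&(h>100)&(h<125)&(x>.6)&(x<.7)&(y>.08)&(y<.28)&(z>.02)&(z<.13)
    q=W[b]; top=q[q[:,2]>.108]
    k=np.polyfit(top[:,1],top[:,0],1); print(n,"board top: yaw",-np.arctan(k[0]),"x@y=.183",np.polyval(k,.183),"yrange",np.percentile(top[:,1],[0,1,99,100]),"zmax",np.percentile(q[:,2],[95,99]))
    c=q.mean(0); u,sv,vt=np.linalg.svd(q-c,full_matrices=False); print(" plane",c,vt[2],sv)
    # tray rim
    r=(d>0)&(s>150)&((h<5)|(h>174))&(x>.5)&(x<.72)&(y>-.32)&(y<-.09)&(z>.056)&(z<.066)
    q=W[r][:,:2].astype(np.float32); print(" rim",len(q),cv2.minAreaRect(q),np.median(W[r][:,2]))
    # yellow
    r=(d>0)&(s>120)&(h>22)&(h<34)&(x>.55)&(x<.7)&(y>.08)&(y<.28)
    q=W[r]; c=q.mean(0);u,sv,vt=np.linalg.svd(q-c,full_matrices=False);nn=vt[2];print(" cover",c,nn,sv,"tilt",np.arctan2(abs(nn[2]),np.hypot(nn[0],nn[1])))
    t=q[q[:,2]>np.percentile(q[:,2],99)-.006];print(" top",np.percentile(t,[2,50,98],axis=0).round(4).tolist())
    # clip
    r=(d>0)&(x>.51)&(x<.6)&(y>-.23)&(y<-.15)&(z>.064)&(z<.14)
    q=W[r]; print(" clip",len(q),np.percentile(q,[1,50,99],axis=0).round(4).tolist())
    np.save(n+"clip.npy",np.c_[q,p[r]])
```

```text
scene board top: yaw 0.09970677049964982 x@y=.183 0.653244130161115 yrange [0.11038894 0.11265418 0.24732824 0.25073752] zmax [0.11493795 0.11669304]
 plane [0.65414126 0.17856376 0.07203655] [0.99531083 0.0966396  0.00413905] [0.80658676 0.56272935 0.01637944]
 rim 322 ((0.6128435730934143, -0.2051910161972046), (0.16159677505493164, 0.1428854763507843), 73.12394714355469) 0.059333039420701776
 cover [0.60645695 0.15327846 0.07255756] [0.7941715  0.07222941 0.60338589] [0.65394543 0.31928006 0.02119607] tilt 0.6477402252868447
 top [[0.5798, 0.1076, 0.0908], [0.5889, 0.1728, 0.0939], [0.5978, 0.2409, 0.0966]]
 clip 303 [[0.5201, -0.2073, 0.0665], [0.5402, -0.1892, 0.1063], [0.5758, -0.17, 0.134]]
top board top: yaw 0.09187140808392033 x@y=.183 0.6532656028962867 yrange [0.11463224 0.11601684 0.25204615 0.25227852] zmax [0.11610661 0.11700735]
 plane [0.65313253 0.18334442 0.11087859] [-0.99575971 -0.09004266  0.01883954] [0.39528225 0.10641775 0.01068758]
 rim 271 ((0.6131560802459717, -0.20276691019535065), (0.16046805679798126, 0.14052154123783112), 72.91316986083984) 0.058718895825314
 cover [0.61818748 0.18038295 0.0546775 ] [0.7999307  0.08015646 0.5947149 ] [0.74285366 0.57036756 0.04835867] tilt 0.636910971995339
 top [[0.5845, 0.119, 0.0901], [0.5892, 0.1834, 0.0924], [0.5954, 0.2413, 0.0963]]
 clip 266 [[0.52, -0.2027, 0.0764], [0.5535, -0.1849, 0.103], [0.576, -0.1644, 0.1345]]
```

Run:
```python
from h import *
c=np.array([.613,-.204]);a=-.296;ex=np.array([np.cos(a),np.sin(a)]);ey=np.array([-np.sin(a),np.cos(a)])
for n in("scene","top"):
    q=np.load(n+"clip.npy");D=q[:,:2]-c;X=D@ex;Y=D@ey;H=hsv(q[None,:,3:].astype(np.uint8))[0]
    m=(q[:,2]>.07)&(H[:,1]>130)
    print(n,"all x",np.percentile(X,[1,50,99]).round(4),"orange x,y",np.percentile(X[m],[2,98]).round(4),np.percentile(Y[m],[2,50,98]).round(4))
    up=q[:,2]>.12;print(" up",np.percentile(X[up],[2,25,50,75,98]).round(4),np.percentile(Y[up],[2,50,98]).round(4))
    lo=X<-.068; print(" robot-side handle y",np.percentile(Y[lo],[3,97]).round(4),' far',np.percentile(Y[~lo],[3,97]).round(4))
```

```text
scene all x [-0.095  -0.0725 -0.0392] orange x,y [-0.0889 -0.0439] [-0.021  -0.006   0.0096]
 up [-0.0953 -0.0902 -0.0871 -0.0428 -0.0389] [-0.017  -0.0044  0.0101]
 robot-side handle y [-0.0199  0.0089]  far [-0.0204  0.01  ]
top all x [-0.096  -0.0615 -0.0405] orange x,y [-0.0854 -0.0472] [-0.0174  0.      0.0183]
 up [-0.0961 -0.0919 -0.0478 -0.0448 -0.0402] [-0.0131  0.0001  0.0132]
 robot-side handle y [-0.0166  0.0179]  far [-0.016   0.0162]
```

Emit:
{"op": "carry_out", "data": {"jaw": [0,0,0,0,0,0,0,0,0,0], "translation": [[0,0,0],[0,0,0],[0,0,0],[0,0,0],[0,0,0],[0,0,0],[0,0,0],[0,0,0],[0,0,0],[0,0,0]], "rotation": [[0,0,-0.14],[0,0,-0.14],[0,0,-0.14],[0,0,-0.14],[0,0,-0.14],[0,0,-0.14],[0,0,-0.14],[0,0,-0.14],[0,0,-0.14],[0,0,0]]}}

```text
time_s: 1.1
ee_pos: [0.2415, -0.5764, 0.2364]
eef_rot: [-3.142, -0.0, 1.659]
force: [-0.3, 0.5, -0.7]
grip_width: 0.095
```

Emit:
{"op": "carry_out", "data": {"jaw": [1,1,1,1,1,1,1,1,1,1,1,1,1,1,1,1,1,1,1,1], "translation": [[3.62,2.92,0],[3.62,2.92,0],[3.62,2.92,0],[3.62,2.92,0],[3.62,2.92,0],[3.62,2.92,0],[3.62,2.92,0],[3.62,2.92,0],[3.62,2.92,0],[3.62,2.92,0],[3.95,0.83,0],[3.95,0.83,0],[3.95,0.83,0],[3.95,0.83,0],[3.95,0.83,0],[3.95,0.83,0],[3.95,0.83,0],[3.95,0.83,0],[3.95,0.83,0],[0,0,0]], "rotation": [[0,0,0],[0,0,0],[0,0,0],[0,0,0],[0,0,0],[0,0,0],[0,0,0],[0,0,0],[0,0,0],[0,0,0],[0,0,0],[0,0,0],[0,0,0],[0,0,0],[0,0,0],[0,0,0],[0,0,0],[0,0,0],[0,0,0],[0,0,-0.008]]}}

```text
time_s: 3.1
ee_pos: [0.5453, 0.1737, 0.2363]
eef_rot: [3.141, -0.001, 1.664]
force: [-0.4, 0.3, 0.7]
grip_width: 0.0006
```

Emit:
{"op": "carry_out", "data": {"jaw": [1,1,1,1,1,1,1,1,1,1,1,1], "translation": [[0,0,3.5],[0,0,3.5],[0,0,3.5],[0,0,2.8],[0,0,0],[0,0.8,0],[0,0.8,0],[0,0.8,0],[0,0.8,0],[0,0.8,0],[0,0.8,0],[0,0,0]], "rotation": [[0,0,0],[0,0,0],[0,0,0],[0,0,0],[0,0,0],[0,0,0],[0,0,0],[0,0,0],[0,0,0],[0,0,0],[0,0,0],[0,0,0]]}}

```text
time_s: 4.3
ee_pos: [0.5942, 0.1745, 0.1037]
eef_rot: [3.141, 0.0, 1.665]
force: [0.2, -0.3, -0.1]
grip_width: 0.0004
```

Run:
```python
from h import *
p,d=bot.grab_frame("scene");cv2.imwrite("pics/push1.png",cv2.resize(p[100:240,280:470,::-1],None,fx=4,fy=4))
print(bot.sense()["force"])
```

```text
[-0.09566465 -0.51721476 -0.83312476]
```

View pics/push1.png

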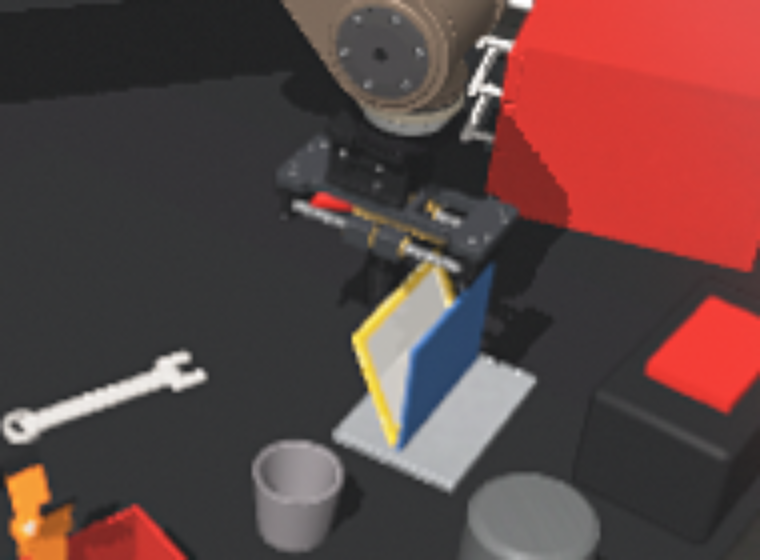

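The picture shows the closed fingers behind the cover, whose yellow frame at (395,340) is leaning less than before. The finger is pushing it as intended.

Emit:
{"op": "carry_out", "data": {"jaw": [1,1,1,1,1,1,1], "translation": [[0,0.8,0],[0,0.8,0],[0,0.8,0],[0,0.6,0],[0,0.4,0],[0,0.2,0],[0,0,0]], "rotation": [[0,0,0],[0,0,0],[0,0,0],[0,0,0],[0,0,0],[0,0,0],[0,0,0]]}}

```text
time_s: 5.05
ee_pos: [0.6291, 0.1778, 0.1035]
eef_rot: [3.142, 0.0, 1.665]
force: [0.2, -0.2, 0.0]
grip_width: 0.0004
```

Emit:
{"op": "carry_out", "data": {"jaw": [1,1,1,1], "translation": [[0,0.1,0],[0,0.1,0],[0,0.1,0],[0,0,0]], "rotation": [[0,0,0],[0,0,0],[0,0,0],[0,0,0]]}}

```text
time_s: 5.45
ee_pos: [0.632, 0.1781, 0.1037]
eef_rot: [3.141, 0.0, 1.665]
force: [0.1, 0.7, 1.0]
grip_width: 0.0002
```

Emit:
{"op": "carry_out", "data": {"jaw": [1,1,1,1], "translation": [[0,0.1,0],[0,0.1,0],[0,0,0],[0,0,0]], "rotation": [[0,0,0],[0,0,0],[0,0,0],[0,0,0]]}}

```text
time_s: 5.85
ee_pos: [0.634, 0.1782, 0.1036]
eef_rot: [3.141, 0.0, 1.665]
force: [0.6, -0.5, 0.5]
grip_width: 0.0005
```

Run:
```python
from h import *
p,d=bot.grab_frame("scene");cv2.imwrite("pics/push2.png",cv2.resize(p[140:220,340:440,::-1],None,fx=7,fy=7,interpolation=cv2.INTER_CUBIC))
print(bot.sense()["force"])
```

```text
[0.22295559 0.05925842 0.38929451]
```

View pics/push2.png

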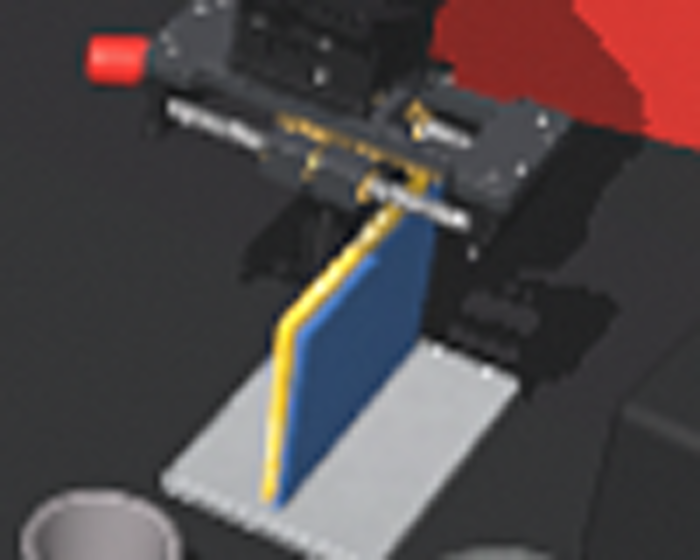

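The cover's yellow frame at (290,330) now almost lies on the board, but no contact force shows yet. I'll push on until the force rises.

Emit:
{"op": "carry_out", "data": {"jaw": [1,1,1], "translation": [[0,0.1,0],[0,0.1,0],[0,0,0]], "rotation": [[0,0,0],[0,0,0],[0,0,0]]}}

```text
time_s: 6.2
ee_pos: [0.636, 0.1784, 0.1036]
eef_rot: [3.141, 0.0, 1.665]
force: [-0.4, 0.4, 0.4]
grip_width: 0.0006
```

Emit:
{"op": "carry_out", "data": {"jaw": [1,1,1], "translation": [[0,0.1,0],[0,0.1,0],[0,0,0]], "rotation": [[0,0,0],[0,0,0],[0,0,0]]}}

```text
time_s: 6.5
ee_pos: [0.638, 0.1786, 0.1036]
eef_rot: [3.141, 0.0, 1.665]
force: [0.0, 0.2, 0.0]
grip_width: 0.0003
```

Emit:
{"op": "carry_out", "data": {"jaw": [1,1,1], "translation": [[0,0.1,0],[0,0.1,0],[0,0,0]], "rotation": [[0,0,0],[0,0,0],[0,0,0]]}}

```text
time_s: 6.8
ee_pos: [0.6386, 0.1787, 0.1035]
eef_rot: [-3.138, 0.0, 1.665]
force: [-8.0, -0.7, 4.7]
grip_width: 0.0005
```

Run:
```python
from h import *
for n,(a,b,c,e) in(("scene",(340,140,440,220)),("top",(200,120,300,200))):
    p,d=bot.grab_frame(n);cv2.imwrite(f"pics/push3{n}.png",cv2.resize(p[b:e,a:c,::-1],None,fx=7,fy=7,interpolation=cv2.INTER_CUBIC))
```

```text
(no output)
```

View pics/push3scene.png

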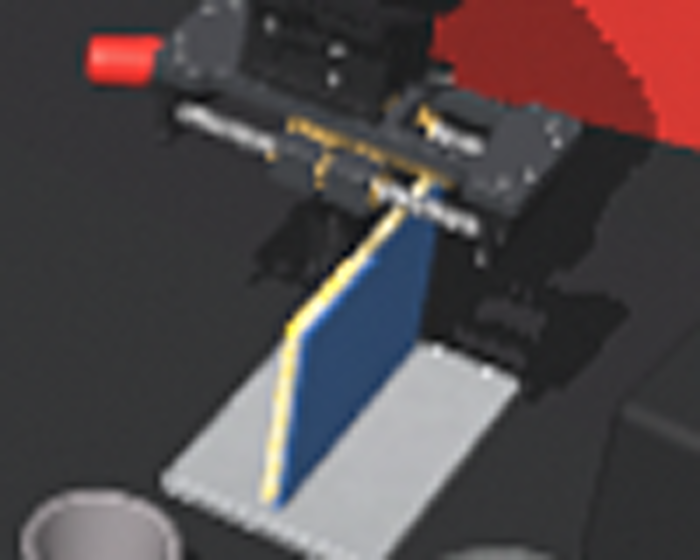

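View pics/push3top.png

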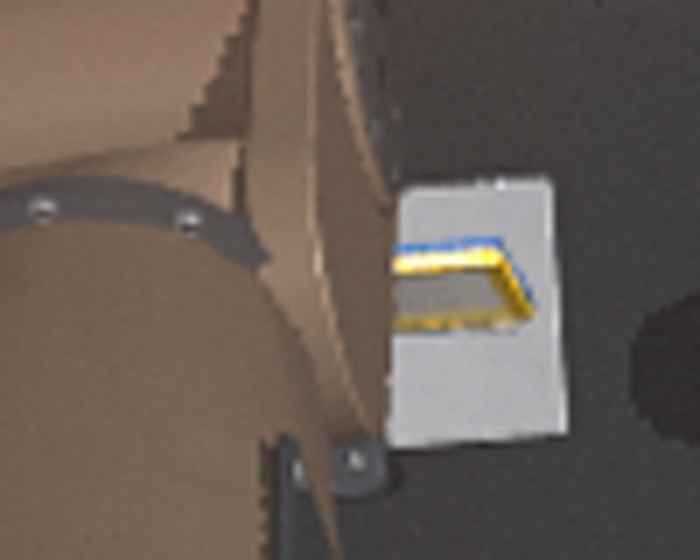

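The force rose to 8 N at x = 0.6386 and the frame lies flat on the board. I'll press a touch more, then back off.

Emit:
{"op": "carry_out", "data": {"jaw": [1,1], "translation": [[0,0.06,0],[0,0,0]], "rotation": [[0,0,0],[0,0,0]]}}

```text
time_s: 7.1
ee_pos: [0.6387, 0.1787, 0.1035]
eef_rot: [-3.137, 0.0, 1.665]
force: [-10.9, -1.8, 5.7]
grip_width: 0.0005
```

Emit:
{"op": "carry_out", "data": {"jaw": [1,1,1,1,1,0,0,0,0], "translation": [[0,-0.5,0],[0,-1.5,0],[0,-3,0],[0,-3,-3],[0,-2,-4],[-2,-2,-4],[-4,-2,-2],[-5,0,0],[-4,0,0]], "rotation": [[0,0,0],[0,0,0],[0,0,0],[0,0,0],[0,0,0.1],[0,0,0.14],[0,0,0.14],[0,0,0],[0,0,0]]}}

```text
time_s: 8.0
ee_pos: [0.4689, 0.0252, 0.2347]
eef_rot: [3.139, -0.0, 1.285]
force: [1.3, 0.1, -0.6]
grip_width: 0.0269
```

Run:
```python
from h import *
for n,(a,b,c,e) in(("scene",(340,140,440,220)),("top",(200,120,300,200))):
    p,d=bot.grab_frame(n);cv2.imwrite(f"pics/shut{n}.png",cv2.resize(p[b:e,a:c,::-1],None,fx=7,fy=7,interpolation=cv2.INTER_CUBIC))
    W=cloud(n,d);np.savez(n+"1.npz",p=p,d=d,W=W)
    H=hsv(p);x,y,z=W[...,0],W[...,1],W[...,2];h,s,v=H[...,0],H[...,1],H[...,2]
    R=(d>0)&(x>.6)&(x<.7)&(y>.08)&(y<.28)
    ex=np.array([.9954,.096]);ey=np.array([-.096,.9954]);o=np.array([.6525,.1815])
    X=(W[...,:2]-o)@ex;Y=(W[...,:2]-o)@ey
    for nm,m in(("blue",(s>120)&(h>100)&(h<125)),("yellow",(s>90)&(h>20)&(h<34))):
        for lo,hi in((.02,.1),(.108,.125)):
            k=R&m&(z>lo)&(z<hi)
            if k.sum()>5: print(n,nm,lo,k.sum(),"X",np.percentile(X[k],[3,50,97]).round(4),"Y",np.percentile(Y[k],[0,2,98,100]).round(4),"z",np.percentile(z[k],[50,97]).round(4),"slope",np.polyfit(Y[k],X[k],1)[0].round(4),np.polyfit(z[k],X[k],1)[0].round(3))
    k=R&(z>.108)&(z<.125); print("all top X",np.percentile(X[k],[3,50,97]).round(4),"Y",np.percentile(Y[k],[0,2,98,100]).round(4))
```

```text
scene blue 0.02 297 X [-0.0001  0.0014  0.0031] Y [-0.0708 -0.0684  0.0664  0.0714] z [0.0602 0.097 ] slope -0.0009 -0.002
scene blue 0.108 40 X [-0.0005  0.0015  0.0027] Y [-0.0715 -0.0701  0.0667  0.0709] z [0.1139 0.1166] slope -0.0021 0.032
scene yellow 0.108 38 X [-0.008  -0.0057 -0.0027] Y [-0.0689 -0.0673  0.0662  0.0723] z [0.1148 0.1173] slope 0.0075 0.39
all top X [-0.0075 -0.0018  0.0024] Y [-0.0716 -0.0697  0.0676  0.0723]
top blue 0.108 24 X [0.0015 0.0023 0.0037] Y [-0.0654 -0.064   0.0695  0.0714] z [0.1136 0.1174] slope 0.0033 -0.242
top yellow 0.02 108 X [-0.007  -0.0062 -0.0046] Y [-0.0672 -0.0671  0.0707  0.0715] z [0.0354 0.0934] slope -0.0026 0.005
top yellow 0.108 83 X [-0.0071 -0.0034 -0.0006] Y [-0.067  -0.0645  0.0692  0.0713] z [0.1134 0.1173] slope 0.0015 -0.017
all top X [-0.0068 -0.0026  0.0028] Y [-0.0673 -0.0647  0.0683  0.0714]
```

View pics/shutscene.png

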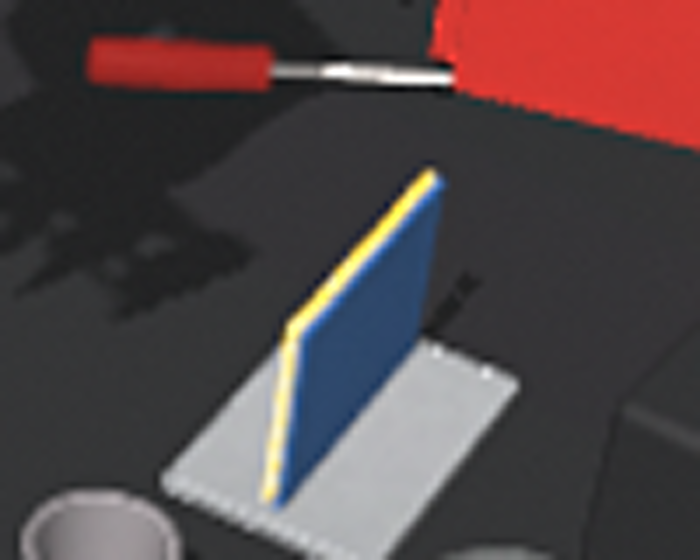

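View pics/shuttop.png

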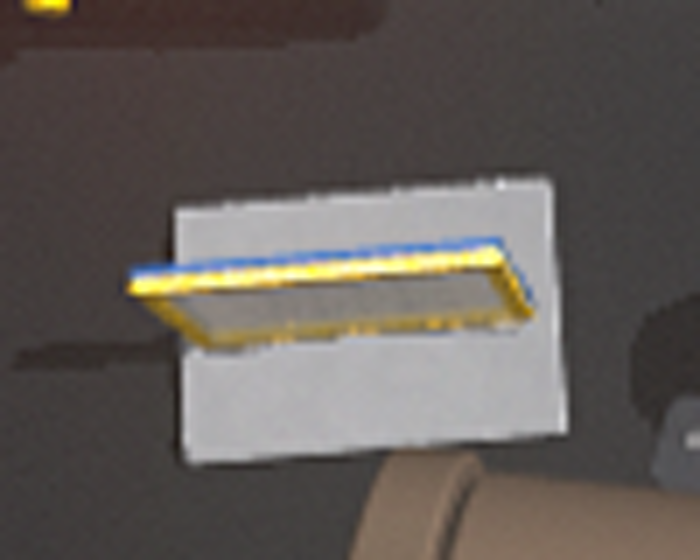

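Both views show the cover flush on the board: the yellow and blue edges touch along the full width, about (295,330) to (435,175) in the scene crop. The measured span of -7 to +2 mm matches the spec. Now the clip.

Emit:
{"op": "carry_out", "data": {"jaw": [0,0,0,0,0,0,0], "translation": [[-3.58,2.73,0],[-3.58,2.73,0],[-3.58,2.73,0],[-3.58,2.73,0],[-3.58,2.73,0],[0,0,0],[0,0,0]], "rotation": [[0,0,0.01],[0,0,0],[0,0,0],[0,0,0],[0,0,0],[0,0,0],[0,0,0]]}}

```text
time_s: 8.8
ee_pos: [0.5487, -0.1845, 0.233]
eef_rot: [-3.141, -0.0, 1.273]
force: [0.5, 0.2, -0.7]
grip_width: 0.0907
```

Emit:
{"op": "carry_out", "data": {"jaw": [0,0,0,0,0,0], "translation": [[-0.2,-0.1,0],[0,0,2.5],[0,0,3.5],[0,0,3.5],[0,0,1.8],[0,0,0]], "rotation": [[0,0,0],[0,0,0],[0,0,0],[0,0,0],[0,0,0],[0,0,0]]}}

```text
time_s: 9.4
ee_pos: [0.546, -0.1842, 0.1188]
eef_rot: [-3.138, -0.001, 1.276]
force: [-0.2, 0.2, 0.6]
grip_width: 0.0951
```

Run:
```python
from h import *
p,d=bot.grab_frame("scene");cv2.imwrite("pics/clip1.png",cv2.resize(p[180:290,220:360,::-1],None,fx=5,fy=5,interpolation=cv2.INTER_CUBIC))
```

```text
(no output)
```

View pics/clip1.png

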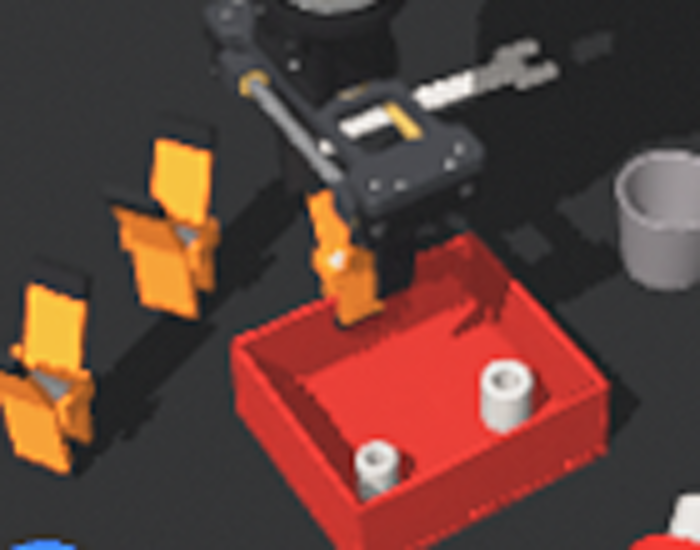

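The fingers straddle the small clip on the tray wall, with one finger at (395,260). The look-alikes are clear. Squeezing.

Emit:
{"op": "carry_out", "data": {"jaw": [1,1,1,1,1,1,1,1,1,1,1,1], "translation": [[0,0,0],[0,0,0],[0,0,0],[0,0,0],[0,0,0],[0,0,0],[0,0,0],[0,0,0],[0,0,0],[0,0,0],[0,0,0],[0,0,0]], "rotation": [[0,0,0],[0,0,0],[0,0,0],[0,0,0],[0,0,0],[0,0,0],[0,0,0],[0,0,0],[0,0,0],[0,0,0],[0,0,0],[0,0,0]], "force": 30}}

```text
time_s: 10.65
ee_pos: [0.547, -0.1859, 0.1206]
eef_rot: [-3.142, 0.0, 1.275]
force: [0.2, 0.3, -0.2]
grip_width: 0.0189
```

Run:
```python
from h import *
print(bot.sense()["force"],bot.sense()["grip_width"])
p,d=bot.grab_frame("scene");cv2.imwrite("pics/clip2.png",cv2.resize(p[180:290,220:360,::-1],None,fx=5,fy=5,interpolation=cv2.INTER_CUBIC))
```

```text
[ 0.23687437  0.25732738 -0.24898286] 0.018926977647305776
```

View pics/clip2.png

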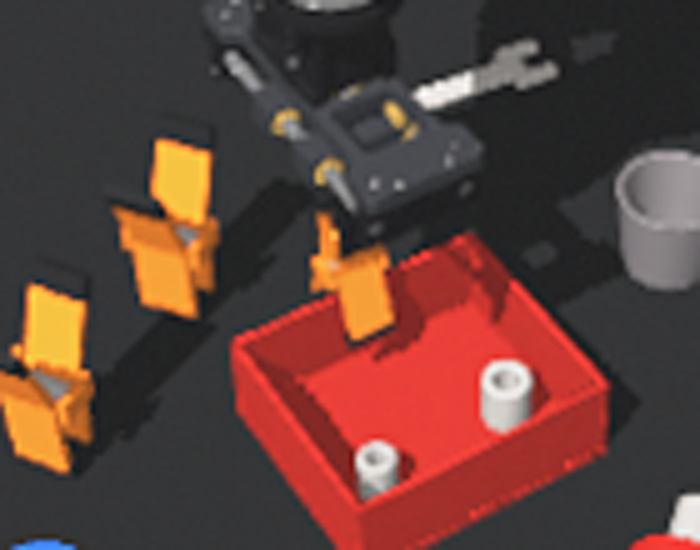

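The handles are parallel, the jaws gape on both sides of the wall at (365,300), and the opening is 19 mm. Lifting.

Emit:
{"op": "carry_out", "data": {"jaw": [1,1,1,1,1,1,1,1], "translation": [[0,0,-0.5],[0,0,-1],[0,0,-2],[0,0,-3],[0,0,-3],[0,0,-3],[0,0,-1],[0,0,0]], "rotation": [[0,0,0],[0,0,0],[0,0,0],[0,0,0],[0,0,0],[0,0,0],[0,0,0],[0,0,0]]}}

```text
time_s: 11.5
ee_pos: [0.5473, -0.186, 0.2572]
eef_rot: [3.139, 0.001, 1.275]
force: [-0.1, 0.3, -1.2]
grip_width: 0.0191
```

Run:
```python
from h import *
S=bot.sense();print(S["ee_pos"],S["grip_width"])
p,d=bot.grab_frame("scene");cv2.imwrite("pics/clip3.png",cv2.resize(p[130:280,220:360,::-1],None,fx=4,fy=4,interpolation=cv2.INTER_CUBIC))
W=cloud("scene",d);H=hsv(p);h,s=H[...,0],H[...,1]
m=(d>0)&(s>150)&(h>8)&(h<20)&(W[...,0]>.49)&(W[...,0]<.61)&(W[...,1]>-.25)&(W[...,1]<-.13)&(W[...,2]>.1)
R=np.array([[np.cos(1.275),np.sin(1.275)],[np.sin(1.275),-np.cos(1.275)]])
q=W[m];T=(q[:,:2]-S["ee_pos"][:2])@R.T
print(m.sum(),"toolx",np.percentile(T[:,0],[2,50,98]),"tooly",np.percentile(T[:,1],[2,50,98]),"z rel",np.percentile(q[:,2],[0,2,50,98])-S["ee_pos"][2])
```

```text
[ 0.5472641  -0.18598177  0.25716536] 0.0191079573697549
266 toolx [-0.01934635 -0.00623456  0.01485849] tooly [-0.02058344  0.00909755  0.02140699] z rel [-0.08077879 -0.07672084 -0.04378507  0.00089859]
```

View pics/clip3.png

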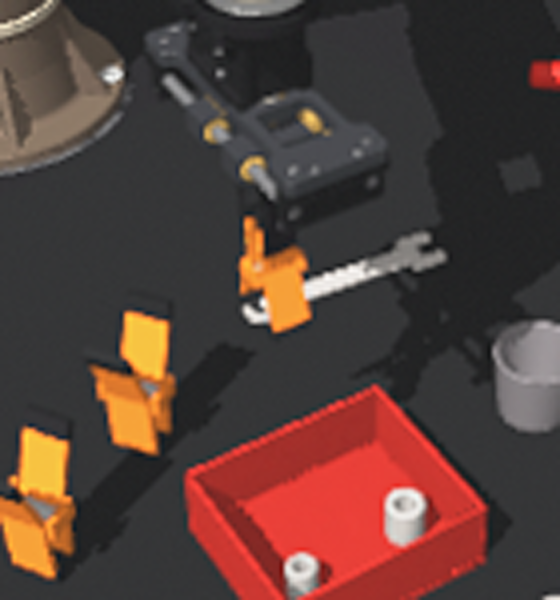

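The clip is off the wall, upright and open, at (275,285) in the crop. Its jaw tips measure about 8 cm below the TCP. Turning and carrying it over the holder.

Emit:
{"op": "carry_out", "data": {"jaw": [1,1,1,1,1,1,1,1,1,1,1,1,1,1,1,1,1,1,1,1], "translation": [[0,0,0],[0,0,0],[0,0,0],[0,0,0],[0,0,0],[1,0.4,0],[2,0.8,0],[3,1.1,0],[3.5,1.4,0],[3.5,1.4,0],[3.5,1.4,0],[3.5,1.4,0],[3.5,1.3,0],[3.5,1.3,0],[3,1.2,0],[2.5,1,0],[1.5,0.55,0],[1,0.4,0],[0.1,0.1,0],[0,0,0]], "rotation": [[0,0,-0.04],[0,0,-0.1],[0,0,-0.13],[0,0,-0.1],[0,0,-0.022],[0,0,0],[0,0,0],[0,0,0],[0,0,0],[0,0,0],[0,0,0],[0,0,0],[0,0,0],[0,0,0],[0,0,0],[0,0,0],[0,0,0],[0,0,0],[0,0,0],[0,0,0]]}}

```text
time_s: 13.55
ee_pos: [0.6502, 0.1761, 0.2555]
eef_rot: [-3.141, 0.0, 1.666]
force: [0.3, 0.6, -2.1]
grip_width: 0.0191
```

```bash
cat > m.py <<'E'
from h import *
import sys
S=bot.sense();print(S["ee_pos"],S["eef_rot"],S["grip_width"],S["force"])
ex=np.array([.9954,.096]);ey=np.array([-.096,.9954]);o=np.array([.6525,.1815])
print("tcp in holder",(S["ee_pos"][:2]-o)@ex,(S["ee_pos"][:2]-o)@ey)
for n,(a,b,c,e) in(("scene",(320,90,460,220)),("top",(200,100,320,200))):
    p,d=bot.grab_frame(n);cv2.imwrite(f"pics/{sys.argv[1]}{n}.png",cv2.resize(p[b:e,a:c,::-1],None,fx=4.5,fy=4.5,interpolation=cv2.INTER_CUBIC))
    W=cloud(n,d);H=hsv(p);h,s=H[...,0],H[...,1]
    X=(W[...,:2]-o)@ex;Y=(W[...,:2]-o)@ey;z=W[...,2]
    m=(d>0)&(s>140)&(h>5)&(h<20)&(abs(X)<.06)&(abs(Y)<.05)&(z>.08)&(z<.3)
    if m.sum()>10:
        print(n,m.sum(),"X",np.percentile(X[m],[1,50,99]).round(4),"Y",np.percentile(Y[m],[1,99]).round(4),"z",np.percentile(z[m],[0,2,50,98]).round(4))
        for lo,hi in((-.1,-.06),(-.06,-.03),(-.03,.03)):
            k=m&(z-S["ee_pos"][2]>lo)&(z-S["ee_pos"][2]<hi)
            if k.sum()>8: print("  zrel",lo,hi,k.sum(),"X",np.percentile(X[k],[2,50,98]).round(4),"Y",np.percentile(Y[k],[2,98]).round(4))
E
python3 m.py over
```

```text
[0.65018489 0.17611896 0.25546156] [-3.14131413e+00  3.14746596e-04  1.66604685e+00] 0.019116668892071812 [ 0.30840134  0.61167348 -2.13608761]
tcp in holder -0.002821039218809341 -0.005134031885993893
scene 194 X [-0.0247  0.0024  0.0182] Y [-0.0251  0.0101] z [0.1764 0.1799 0.2152 0.2545]
  zrel -0.1 -0.06 42 X [-0.0253  0.0143  0.0186] Y [-0.0208  0.0043]
  zrel -0.06 -0.03 90 X [-0.0183  0.0047  0.0128] Y [-0.0253  0.0101]
  zrel -0.03 0.03 62 X [-0.0144 -0.0094  0.0067] Y [-0.021   0.0055]
top 44 X [-0.0269 -0.017   0.0175] Y [-0.0212 -0.0084] z [0.176  0.1761 0.1991 0.2206]
  zrel -0.1 -0.06 20 X [-0.0269 -0.0239  0.0176] Y [-0.0158 -0.0083]
  zrel -0.06 -0.03 24 X [-0.0212 -0.0106  0.0047] Y [-0.0212 -0.0136]
```

View pics/overscene.png

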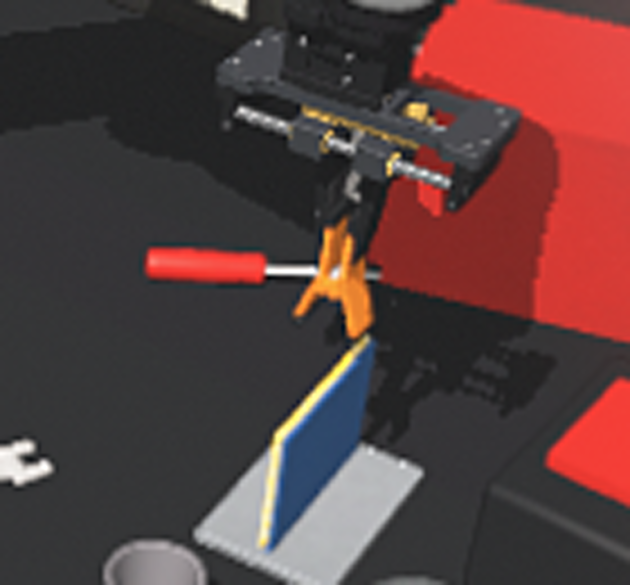

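The clip hangs open and upright at (340,290), above the holder's top edge. It measures about 6 mm short along the board and 1 mm off in x, so I'll correct that and then lower it.

Emit:
{"op": "carry_out", "data": {"jaw": [1,1,1,1,1,1,1,1,1,1], "translation": [[0.3,0.1,0],[0.3,0,0],[0,0,0],[0,0,1],[0,0,2],[0,0,2],[0,0,1.5],[0,0,1],[0,0,0.4],[0,0,0]], "rotation": [[0,0,0],[0,0,0],[0,0,0],[0,0,0],[0,0,0],[0,0,0],[0,0,0],[0,0,0],[0,0,0],[0,0,0]]}}

```text
time_s: 14.65
ee_pos: [0.6507, 0.1827, 0.1764]
eef_rot: [-3.141, 0.0, 1.667]
force: [-0.0, -1.1, -0.7]
grip_width: 0.0194
```

Emit:
{"op": "carry_out", "data": {"jaw": [1,1,1,1], "translation": [[0,0,0],[0,0,0],[0,0,0],[0,0,0]], "rotation": [[0,0,0],[0,0,0],[0,0,0],[0,0,0]]}}

```text
time_s: 15.05
ee_pos: [0.6507, 0.1827, 0.177]
eef_rot: [3.141, 0.0, 1.667]
force: [0.1, -0.1, -0.8]
grip_width: 0.0194
```

```bash
python3 m.py fin
```

```text
[0.65074977 0.18274011 0.17700469] [3.14097436e+00 1.04575000e-05 1.66674130e+00] 0.019357876245660766 [ 0.08630217 -0.1403925  -0.8081811 ]
tcp in holder -0.001623126190854973 0.0014024251561029607
scene 172 X [-0.023   0.0042  0.0201] Y [-0.0197  0.0167] z [0.0986 0.1005 0.1363 0.1776]
  zrel -0.1 -0.06 38 X [-0.0235  0.0152  0.0201] Y [-0.0133  0.0166]
  zrel -0.06 -0.03 79 X [-0.0172  0.0056  0.0149] Y [-0.0184  0.0133]
  zrel -0.03 0.03 53 X [-0.0133 -0.0086  0.0079] Y [-0.0153  0.0087]
top 29 X [-0.0329 -0.0171  0.014 ] Y [-0.0271 -0.003 ] z [0.1016 0.102  0.1248 0.1848]
  zrel -0.1 -0.06 12 X [-0.0255 -0.0227  0.0095] Y [-0.0088 -0.0029]
  zrel -0.06 -0.03 16 X [-0.02   -0.0099  0.0048] Y [-0.0147 -0.0064]
```

View pics/finscene.png

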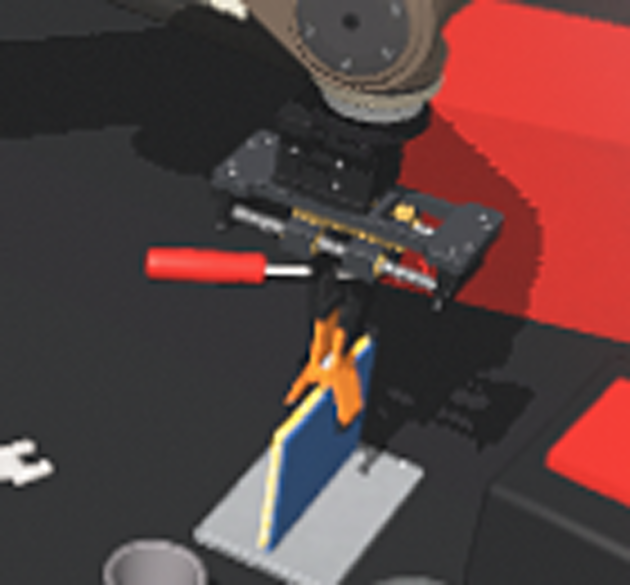

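View pics/fintop.png

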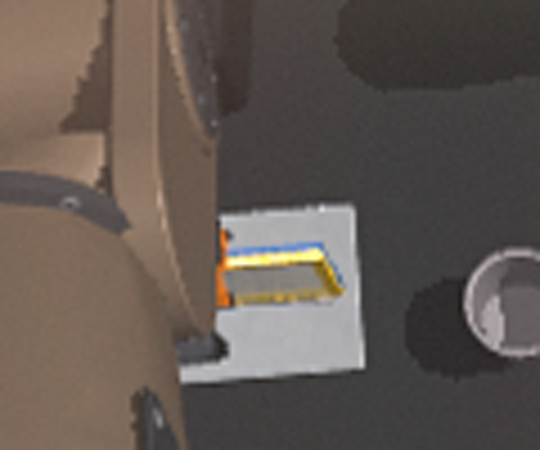

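Emit:
{"op": "carry_out", "data": {"jaw": [1,1,1,1,1,1,1,1], "translation": [[0,-0.08,0.1],[0,0,0.15],[0,0,0.05],[0,0,0],[0,0,0],[0,0,0],[0,0,0],[0,0,0]], "rotation": [[0,0,0],[0,0,0],[0,0,0],[0,0,0],[0,0,0],[0,0,0],[0,0,0],[0,0,0]]}}

```text
time_s: 15.95
ee_pos: [0.6499, 0.1827, 0.1736]
eef_rot: [3.142, 0.0, 1.667]
force: [0.0, -0.4, -1.1]
grip_width: 0.0188
```

```bash
python3 m.py fin2
python3 - <<'E'
from h import *
p,d=bot.grab_frame("scene");cv2.imwrite("pics/fin2z.png",cv2.resize(p[150:220,365:425,::-1],None,fx=8,fy=8,interpolation=cv2.INTER_CUBIC))
cv2.imwrite("pics/fin2full.png",p[:,:,::-1]);print(np.abs(bot.sense()["joint_velocities"]).max())
E
```

```text
[0.64985381 0.1826667  0.17362577] [3.14156029e+00 1.15479585e-04 1.66683281e+00] 0.01882290574139782 [ 0.03944442 -0.41106586 -1.14235403]
tcp in holder -0.002522014629528983 0.001415367487482296
scene 177 X [-0.0244  0.0027  0.0182] Y [-0.0203  0.0158] z [0.0902 0.0963 0.1338 0.2073]
  zrel -0.1 -0.06 35 X [-0.0258  0.0145  0.0182] Y [-0.0152  0.0155]
  zrel -0.06 -0.03 85 X [-0.0185  0.0041  0.0134] Y [-0.0195  0.0142]
  zrel -0.03 0.03 53 X [-0.0158 -0.0096  0.0095] Y [-0.0141  0.0112]
top 26 X [-0.0347 -0.0188  0.0163] Y [-0.0321 -0.0034] z [0.0845 0.0899 0.1136 0.2351]
  zrel -0.1 -0.06 13 X [-0.0272 -0.0221  0.0163] Y [-0.0097 -0.0034]
  zrel -0.06 -0.03 9 X [-0.0203 -0.0099  0.001 ] Y [-0.0146 -0.0085]
0.0014528767851562467
```

View pics/fin2z.png

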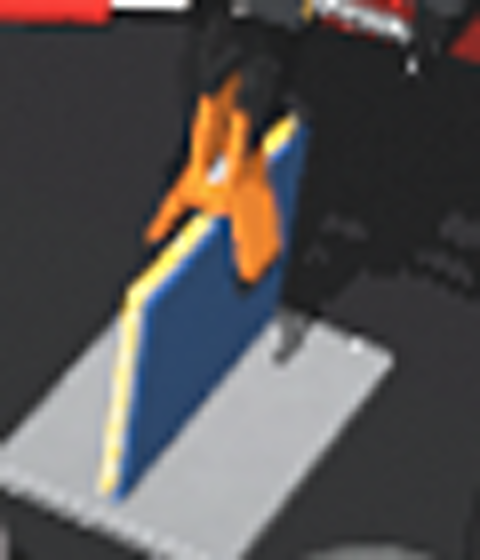

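View pics/fin2full.png

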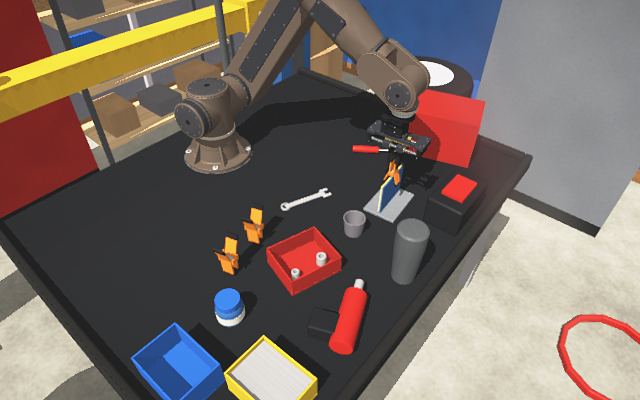

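The jaws straddle the shut cover and board, with one on each side at (170,215) and (258,235) in the crop and the pivot above the edge. The cover is still flush and everything else is where it was. Handing in.

```bash
python3 -c "
from cell import bot
print(bot.hand_in())"
```

```text
the job is handed in; nothing more can be done
None
```

The cover is pushed shut, and the orange clip is held open over the middle of the holder's top edge. I handed the job in at about 16 s.

**Cover:** I pushed it until the force stopped it at about 11 N. Afterwards both cameras showed it flush with the board: about 9 mm thick in all, as specified, and vertical.

**Clip:** I took the smallest of the three clips, squeezed it with 30 N to a 19 mm opening on its stop, and lifted it off the tray wall.

**Final pose:**
- The tool points straight down and is lined up with the board to within about 0.01 rad. It was still, and the wrist force of about 1 N points to no contact.
- The jaw tips are about 20 mm below the edge, with an estimated 17 mm between the edge and the pivot pin.
- The clip is centred to about 2 mm along the board and 1–2 mm across it. That leaves roughly 13 mm clear on each side at the tips.

**Disagreements:** The two cameras differed by 2–5 mm in y, so I averaged them. In the final pose the arm hid most of the clip from the top camera, so the last position check rests mainly on the scene camera and the measured tool pose. In the last scene picture the other things on the cart looked unmoved, but I did not measure them.

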